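# Turn a sheet-metal cover about the jig dowel for drilling its next flange

## Task

One long flange of the folded aluminium cover has been drilled along the fence of the jig. Slide the cover round by a quarter turn, flat on the board and with its notched corner kept against the steel dowel all the way, until its short flange next to the dowel lies flush along the fence; press it firmly home against the fence without ramming the thin metal, then let go and leave it so. Do not disturb the bottle, can, screwdriver and drill.

Things in the scene. Friction and masses are not known exactly. Their poses are not given: they have to be found in the camera images.
- jig: fixed plywood drilling board, 290 mm (its x) by 400 mm (its y), 18 mm thick, lying on the bench. Origin: centre of its underside. Its x axis points away from the fence across the board, y runs along the fence (to the left seen from the fence side), z up.
- fence: fixed aluminium angle along the board's near edge, 380 mm long along the jig's y, upright leg 25 mm high and 3 mm thick; its flat guiding face looks along the jig's +x and lies 100 mm to the -x side of the jig's origin. This entry's own origin and axes are those of the jig.
- pin_foot (a point): foot of the fixed upright steel dowel on the board's top face (18 mm above the bench), on the dowel's axis. Dowel 16 mm in diameter, 40 mm tall, its axis 13 mm in front of the fence face. Axes as the jig's.
- cover: loose folded aluminium cover, about 0.25 to 0.5 kg, open side down. Origin: on its underside in the notched corner next to the dowel, at the dowel's axis when the dowel sits fully in the notch; z up, x along its long side. At the start x points roughly along the jig's -y (up to 25 degrees open); when done, along the jig's +x: a counterclockwise turn seen from above.
- cover_center (a point): centre of the cover's box, half-way up: 71, 51 and 27.5 mm along x, y, z from the cover's origin, axes as the cover's. The box has vertical walls and a flat top, 126 mm (x) by 86 mm (y), 55 mm high. On each side a 3 mm thick flange reaches 22 mm out, flat on the board; the flanges stop at the box's corners, so each corner of the outline is an open 22 mm square notch.
- far_corner (a point): vertical edge of the box diagonally opposite the dowel's notch, half-way up (134, 94 mm along x, y from the cover's origin). The open notch only holds against pushes towards the dowel (the cover's -x, -y): a push along -x on the 86 mm wall beside this edge turns the cover and keeps the notch on the dowel; a push on the long wall facing the fence drives it off.
- short_flange (a point): middle of the outer edge of the short (86 mm) flange that is to lie on the fence, at board height: -14, 51 mm along x, y from the cover's origin. The drilled flange (row of five dark holes) is the long one on the cover's -y side, near the fence at the start.
- bottle: bystander: blue drinking bottle, 72 mm in diameter, 200 mm tall, standing on the bench at the +y end of the board. Origin: centre of its underside.
- can: bystander: red drinks can, 66 mm in diameter, 118 mm tall, standing on the bench beyond the board's far edge. Origin: centre of its underside.
- screwdriver: bystander: screwdriver 210 mm long with a yellow handle, lying on the bench along the board's far edge.
- drill: bystander: cordless drill lying on its side on the bench at the -y end of the board, about 225 by 200 mm and 62 mm high. Origin: under its motor housing.
There are look-alikes about, which are no part of the job. There is more than one size of the cover; the job needs the smallest.

How it is judged:
By the outcome, as a careful person would: the job done as asked, in the order asked, and still so for the second after the job is handed in, with the robot touching nothing.
It also fails if it takes over 48 s, if anything falls off the work surface, if the arm or the gripper's body presses on something with over 40 N, if the wrist force passes 120 N, or if a joint passes its speed limit or range.

## Robot

A 6-joint arm with a two-finger parallel gripper is mounted at the origin on the work surface. World frame = base frame: x ahead of the robot, y to its left, z up, the work surface at z = 0. Lengths are in m, angles in rad, forces in N, time in s.
With the tool pointing down it reaches from about 0.375 to 0.925 m from the base axis. Payload 5.7 kg.
Tool frame: the origin (TCP) lies at the very end of the fingers, on their centre line; the grasp point (between the pads) lies 19 mm behind it; z points along the fingers, x is the direction in which the jaws open and shut, and the axes are right-handed (so a half turn about z gives the same grasp; the last joint's range is limited). The gripper opens to 88 mm and grips with 3 to 60 N. Pads are 20 mm wide; open, the fingers measure 115 mm over their backs; the gripper's body (75 mm by 178 mm) begins 61 mm behind the grasp point.
Start: joints at [-1.327, 0.359, 1.51, -0, 1.272, -0.115], TCP at [0.211, -0.562, 0.223] pointing down, gripper open.
Joint ranges: [-2.97, 2.97], [-1.01, 2.36], [0.21, 2.38], [-0.96, 4.11], [0.2, 2.71], [-2.98, 2.98]. Speed limits (rad/s): [2.39, 2.39, 3.14, 3.14, 3.14, 3.14].

## Interface

Orientations are given as a unit quaternion [x, y, z, w].
In Python, from rig import r gives the robot as it stands. The module is installed in compiled form; this text tells all that it offers. Calls block until the motion is done:
- r.goto(position, orientation): joint-space move of the TCP to a pose.
- r.move_straight(position, velocity=0.15, ori=None): straight line of the TCP; ori=None keeps the orientation; velocity is the mean speed in m/s.
- r.goto_joints(angles): joint-space move.
- r.grip(opening, strength=None): opening from 0.0 (shut) to 1.0 (fully open); strength is the grip in N (None keeps the last); returns when the fingers have stopped.
- r.pause(seconds).
- r.ik(position, orientation): joint angles nearest the present ones, or None.
- r.get_image(name): name is "scene" or "top" or "wrist"; returns a dict with "color" (420x560x3 uint8, red, green, blue), "K" (3x3 intrinsics, pixels), "eye" and "orientation" of the camera in the world. Camera axes: x right, y up, looking along -z (the intrinsics and any distortion apply to the point x, -y, -z); pixel columns grow to the right and rows downward; lengths in m; the calibration is good to about 2 mm. A picture is of the moment at which its call begins. There is no depth.
A pose or a line that the arm cannot do raises r.MotionError and nothing moves.
- r.job_done(): hands the job in, once; it reports no verdict.
Readings, each from a call of its own:
- r.read_time(): time.
- r.read_q(): joint angles.
- r.read_qvel(): joint speeds.
- r.read_effort(): joint torques, N m.
- r.read_eef_pos(): TCP position.
- r.read_eef_rot(): TCP orientation.
- r.read_wrist_force(): force on the tool from outside, world axes, zero at the start.
- r.read_wrist_torque(): the same for the moment, N m.
- r.read_finger_gap(): opening from 0.0 (shut) to 1.0 (fully open).
Only numpy, scipy, OpenCV 4.12 (cv2) and the standard library are available. Lean on these libraries where they do the work, as an engineer would, in place of code of your own. Each camera call takes 0.05 s, during which the arm holds its last target. There are 200 camera calls.

## Working session

There is one attempt and no reset: what is moved stays moved. The work goes in short steps, each a Python script; the robot and the scene stay as the last script left them, time stands still between calls to the robot, and variables do not carry over. Pictures are saved under pics/ and viewed, about 8 in all and at most 12, crops included, and the job is handed in when it is done.

```bash
mkdir -p pics
python3 - <<'E'
from rig import r
import cv2
for n in ("top","scene"):
    d=r.get_image(n); cv2.imwrite(f"pics/{n}0.png",d["color"][:,:,::-1]); print(n,d["K"],d["eye"],d["orientation"],[k for k in d])
print(r.read_time(),r.read_eef_rot())
E
```

```text
top [[490.0153499    0.         276.22439507]
 [  0.         490.0153499  209.4768409 ]
 [  0.           0.           1.        ]] [0.35904983 0.10053012 1.38824739] [ 0.03177604 -0.03556843 -0.69905958  0.713471  ] ['color', 'K', 'eye', 'orientation']
scene [[546.07028494   0.         277.28005371]
 [  0.         546.07028494 211.3806885 ]
 [  0.           0.           1.        ]] [ 1.0561607  -0.88187151  1.20647875] [0.36263403 0.103578   0.24300808 0.89370869] ['color', 'K', 'eye', 'orientation']
0.1 [ 8.21931515e-01 -5.69585746e-01 -6.06966319e-04 -5.42064068e-04]
```

View pics/top0.png

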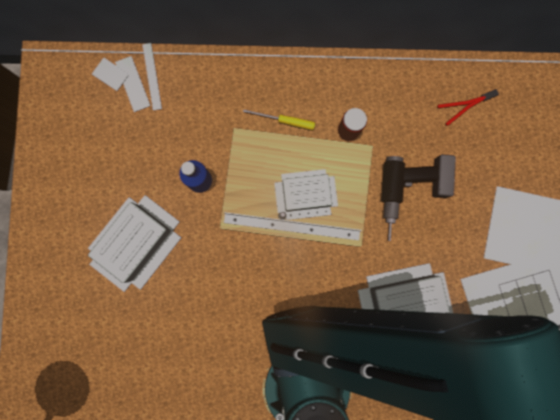

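View pics/scene0.png

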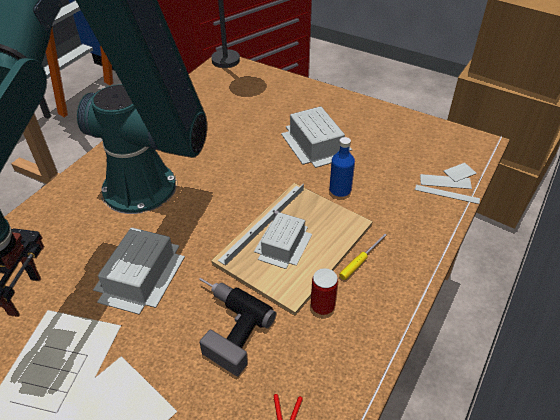

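Candidates for the cover in the top image are (305,190) on the board, (132,243) and (408,290). The one on the board by the dowel (282,215) is the smallest and has a row of holes facing the fence. I'll confirm that in an enlarged crop.

```bash
cat > h.py <<'E'
import numpy as np, cv2
from scipy.spatial.transform import Rotation as R
def cam(d):
    M=R.from_quat(d["orientation"]).as_matrix()@np.diag([1,-1,-1]); return d["K"],M,np.array(d["eye"])
def proj(d,P):
    K,M,e=cam(d); p=(np.atleast_2d(P)-e)@M@K.T; return p[:,:2]/p[:,2:]
def ray(d,uv,z):
    K,M,e=cam(d); v=np.c_[np.atleast_2d(uv),np.ones(len(np.atleast_2d(uv)))]@np.linalg.inv(K).T@M.T
    return e+v*((z-e[2])/v[:,2])[:,None]
E
python3 - <<'E'
from rig import r
import cv2,numpy as np
d=r.get_image("top")["color"][:,:,::-1]; s=r.get_image("scene")["color"][:,:,::-1]
a=cv2.resize(d[122:252,215:380],None,fx=4.8,fy=4.6,interpolation=cv2.INTER_CUBIC)
a=cv2.resize(d[122:247,215:381],None,fx=4.8,fy=4.8,interpolation=cv2.INTER_CUBIC); cv2.imwrite("pics/c_top.png",a)
a=cv2.resize(s[180:312,208:378],None,fx=4.5,fy=4.5,interpolation=cv2.INTER_CUBIC); cv2.imwrite("pics/c_scene.png",a)
E
```

```text
(no output)
```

View pics/c_top.png

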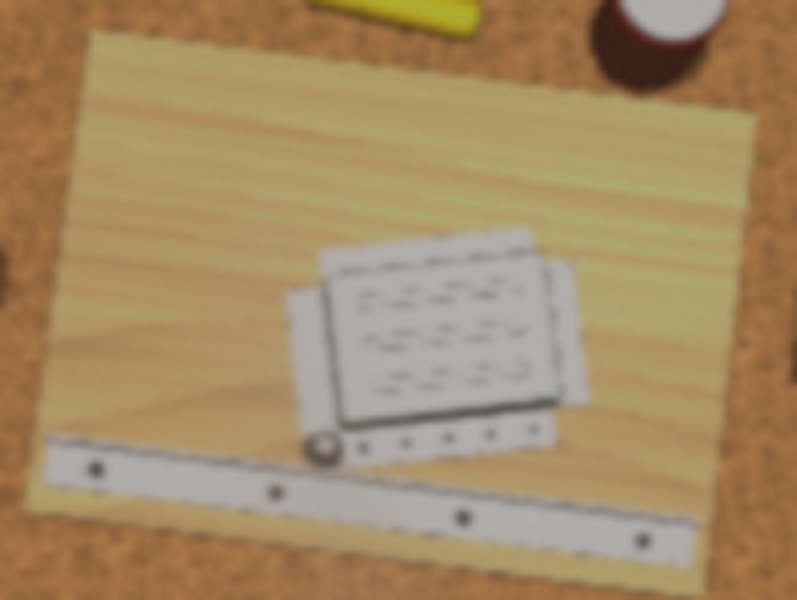

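View pics/c_scene.png

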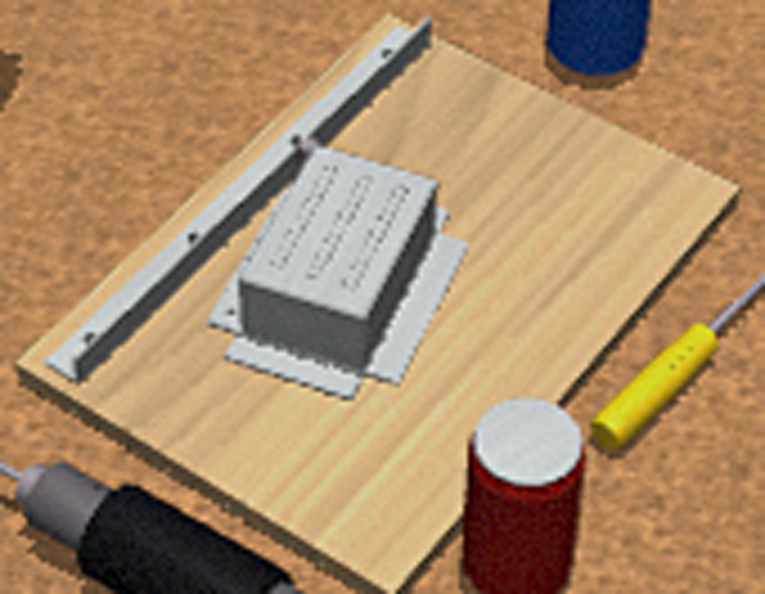

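The crop confirms it. The small cover has its five-hole flange towards the fence, and its left notch sits at the dowel (crop 322,447). Next I fit the poses.

```bash
cat > meas.py <<'E'
from rig import r
from h import *
from scipy.optimize import least_squares
d=r.get_image("top"); s=r.get_image("scene")
ft=lambda c:(np.array(c,float)+.5)/4.8-.5+[215,122]
fs=lambda c:(np.array(c,float)+.5)/4.5-.5+[208,180]
def rz(a): return R.from_euler('z',a).as_matrix()
def fit(obs,x0):
    def f(x): return np.concatenate([(proj(c,np.array(P)@rz(x[2]).T+[x[0],x[1],z0])-uv).ravel() for c,P,uv,z0 in obs])
    o=least_squares(f,x0,loss='soft_l1'); print(o.x,np.degrees(o.x[2]),"\n",f(o.x).reshape(-1,2).round(1).tolist()); return o.x
Pj=[[.145,.2,.018],[.145,-.2,.018],[-.145,-.2,.018],[-.145,.2,.018]]
j=fit([(d,Pj,ft([[92,30],[757,117],[704,595],[27,512]]),0),(s,Pj[:1]+Pj[1:3],fs([[740,188],[390,594],[20,365]]),0)],[.45,.05,-.1])
B=lambda x,y:[x,y,.055]
Pc=[B(8,94)[:0] or [.008,.094,.055],[.134,.094,.055],[.134,.008,.055],[.008,.008,.055],[.008,.116,.003],[.134,.116,.003],[.156,.094,.003],[.156,.008,.003],[.134,-.014,.003]]
c=fit([(d,Pc,ft([[325,272],[545,252],[560,402],[345,425],[320,248],[532,228],[573,260],[590,404],[557,446]]),.018),
 (s,Pc[:4],fs([[438,181],[364,319],[240,280],[312,148]]),.018)],[.4,.1,-1.5])
pin=ray(d,ft([[322,444]]),.058)[0]; print("pin",pin,"pin in jig",(pin-[*j[:2],0])@rz(j[2]))
print("cover org in jig",(np.array([*c[:2],0])-[*j[:2],0])@rz(j[2]),"rel angle",np.degrees(c[2]-j[2]))
print("can",ray(d,[[355,119]],.118),"bottle",ray(d,[[188,167]],.2))
print("drill",ray(d,[[393,160],[391,240],[455,175]],.03))
E
python3 meas.py
```

```text
[ 0.55668947  0.03694843 -0.10633457] -6.092521969238693 
 [[-0.0, -0.2], [0.7, -0.8], [0.5, 0.9], [-0.4, 0.1], [0.6, -0.6], [0.7, 0.2], [-1.5, -0.7]]
[ 0.47505856  0.07515075 -1.44001357] -82.50669977673088 
 [[0.2, 0.3], [0.4, -0.5], [1.1, -0.5], [-0.4, -0.2], [-0.0, 0.6], [0.1, -0.1], [0.2, 0.1], [0.4, 0.2], [0.5, 0.0], [0.6, -0.8], [0.4, -0.4], [-0.9, -0.9], [1.0, -1.7]]
pin [0.47388716 0.07953068 0.058     ] pin in jig [-0.08685407  0.03355357  0.058     ]
cover org in jig [-0.08522442  0.02932271  0.        ] rel angle -76.4141778074922
can [[ 0.72596839 -0.10921841  0.118     ]] bottle [[0.57285328 0.31381577 0.2       ]]
drill [[ 0.63565789 -0.23141019  0.03      ]
 [ 0.41052528 -0.22527697  0.03      ]
 [ 0.59661945 -0.40574498  0.03      ]]
```

```bash
cat >> h.py <<'E'
PIN=np.array([.4742,.0790]); 
def pose(th,cx,cy,z,pin=None):  # cover yaw th (world), point in cover frame -> TCP pos, quat (tool x along cover y)
    p=(PIN if pin is None else pin)+R.from_euler('z',th).as_matrix()[:2,:2]@[cx,cy]
    return [*p,z],(R.from_euler('z',th+np.pi/2)*R.from_euler('x',np.pi)).as_quat().tolist()
E
python3 - <<'E'
from rig import r
from h import *
r.grip(0.0,30)
p,q=pose(-1.44,.164,.078,.20); print(p,r.ik(p,q))
r.goto(p,q); print(r.read_time(),r.read_eef_pos(),r.read_wrist_force(),r.read_finger_gap())
d=r.get_image("wrist"); cv2.imwrite("pics/w1.png",d["color"][:,:,::-1]); np.savez("w1.npz",**d); print(d["eye"])
E
```

```text
[np.float64(0.5729232393920074), np.float64(-0.07342611982186122), 0.2] [-2.47035139e-01  3.48183819e-01  1.58762453e+00 -4.44089210e-16
  1.20578430e+00 -3.77831466e-01]
3.8167 [ 0.57293542 -0.07439374  0.20004703] [ 0.00660595  0.0307626  -0.02029151] 0.005902697045026378
[ 0.56317193 -0.00277618  0.36261785]
```

View pics/w1.png

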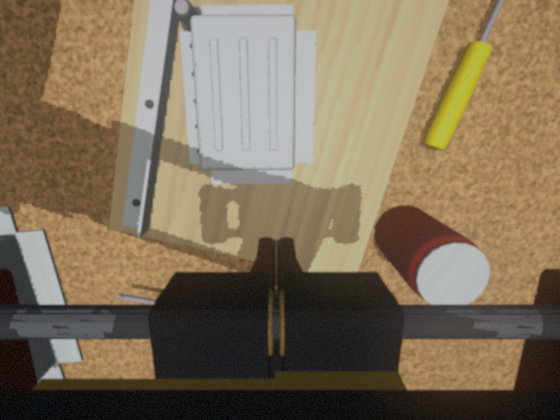

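The wrist view shows the cover's box top at about (193..295, 14..168), the dowel top at (183,8) and the fence end at (140,235). The path beside the end wall is clear. I refine the fit with this view.

Run:
```python
exec(open('meas.py').read().split("Pj=")[0].replace('d=r.get_image("top"); s=r.get_image("scene")',''))
d=dict(np.load("w1.npz"))
Pc=[[.008,.094,.055],[.134,.094,.055],[.134,.008,.055],[.008,.008,.055],[.008,.116,.003],[.134,.116,.003],[.156,.094,.003],[.156,.008,.003]]
c=fit([(d,Pc,np.array([[295,14],[296,166],[200,169],[193,17],[316,31],[313,163],[293,184],[212,184]]),.018)],[.475,.075,-1.44])
pin=ray(d,[[183,7]],.058)[0];print("pin",pin)
M=R.from_euler('z',-c[2]).as_matrix()[:2,:2]; print("pin in cover",M@(pin[:2]-c[:2]))
f=ray(d,[[175,20],[145,228]],.043);v=f[0]-f[1];print("fence yaw",np.degrees(np.arctan2(-v[0],v[1])),f)
n=np.array([v[1],-v[0],0]);n/=np.linalg.norm(n);print("pin-fence",(pin-f[1])@n, ray(d,[[110,228]],.018))
```

```text
[ 0.47486942  0.07644424 -1.43360056] -82.13926156202932 
 [[1.5, -0.4], [-0.5, 4.5], [0.1, 2.4], [-4.0, -2.3], [0.2, -0.2], [0.4, -0.0], [-0.5, -0.3], [0.5, 0.4]]
pin [0.47445051 0.07845491 0.058     ]
pin in cover [-0.00204906 -0.00013998]
fence yaw -6.3037034017335145 [[ 0.46359386  0.07131853  0.043     ]
 [ 0.44165136 -0.12731645  0.043     ]]
pin-fence 0.010007447819636882 [[ 0.39310758 -0.14207803  0.018     ]]
```

```bash
sed -i 's/PIN=.*/PIN=np.array([.4744,.0785])/' h.py
python3 - <<'E'
from rig import r
from h import *
Z=.034; th=np.radians(-82.2)
p,q=pose(th,.164,.078,Z); r.move_straight(p,.15,q)
f0=np.array(r.read_wrist_force()); print(r.read_time(),r.read_eef_pos(),f0)
p,q=pose(th,.148,.078,Z); r.move_straight(p,.05,q); print(r.read_wrist_force())
for i,a in enumerate(np.arange(-82.2,-46,2.5)):
    p,q=pose(np.radians(a),.144,.078,Z); r.move_straight(p,.03,q)
    f=np.array(r.read_wrist_force())-f0
    print(round(a,1),round(r.read_time(),2),f.round(1))
    if np.linalg.norm(f)>30: break
d=r.get_image("wrist"); cv2.imwrite("pics/w2.png",d["color"][:,:,::-1]); np.savez("w2.npz",**d)
E
```

```text
5.125 [ 0.5746583  -0.07359707  0.03477079] [ 0.05259041  0.54105088 -0.39967455]
[-0.85524968  0.61393984 -0.06873371]
-82.2 5.88 [ 3.3 -4.2  0.3]
-79.7 6.27 [ 3.7 -5.1  0. ]
-77.2 6.66 [ 3.6 -4.6  0.3]
-74.7 7.05 [ 4.1 -3.4  0.8]
-72.2 7.44 [ 4.  -4.8  0.9]
-69.7 7.83 [ 3.8 -4.3  0.8]
-67.2 8.22 [ 3.9 -4.7  0.9]
-64.7 8.62 [ 4.8 -4.  -0.4]
-62.2 9.01 [ 3.8 -3.2  0.1]
-59.7 9.4 [ 4.5 -4.1  1.2]
-57.2 9.79 [ 4.8 -2.9  0.5]
-54.7 10.18 [ 4.1 -3.2  0.9]
-52.2 10.57 [ 4.5 -2.1  1. ]
-49.7 10.97 [ 4.2 -2.4  0.7]
-47.2 11.36 [ 4.5 -1.4  0.3]
```

View pics/w2.png

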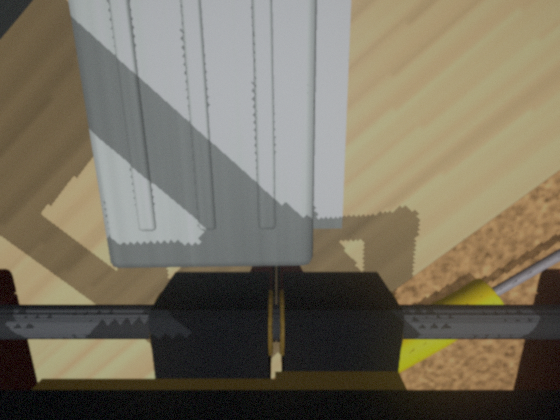

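The cover follows squarely, with the finger about 16 mm inside its far edge and about 5 N of force. I carry on to just short of the fence.

Run:
```python
from rig import r
from h import *
Z=.034; f0=np.array([.05,.54,-.4])
for i,a in enumerate([*np.arange(-44.7,-12,2.7),-11,-9.5,-8.2]):
    p,q=pose(np.radians(a),.144,.078,Z); r.move_straight(p,.03,q)
    f=np.array(r.read_wrist_force())-f0
    if i%2==0 or a>-15: print(round(a,1),round(r.read_time(),2),f.round(1))
    if np.linalg.norm(f)>20: print("stop");break
d=r.get_image("wrist"); np.savez("w3.npz",**d)
t=r.get_image("top")["color"][:,:,::-1]; s=r.get_image("scene")["color"][:,:,::-1]
a=cv2.resize(t[122:247,215:381],(560,420),interpolation=cv2.INTER_CUBIC)
b=cv2.resize(s[180:312,208:378],(540,420),interpolation=cv2.INTER_CUBIC)
cv2.imwrite("pics/m3.png",cv2.resize(np.hstack([a,b]),(800,306)))
```

```text
-44.7 11.8 [ 4.9 -1.7  0.2]
-39.3 12.62 [ 5.2 -1.2  1.6]
-33.9 13.43 [ 4.6 -0.7  2.9]
-28.5 14.25 [ 5.  -1.8  3.5]
-23.1 15.07 [ 4.7 -1.6  4.1]
-17.7 15.88 [ 3.6 -1.7  4.1]
-15.0 16.29 [ 3.8 -0.6  4.1]
-12.3 16.7 [ 4.  -0.3  2.4]
-11 16.98 [ 3.9 -0.2  1.6]
-9.5 17.27 [4.6 1.4 1.8]
-8.2 17.54 [5.6 1.7 0.6]
```

View pics/m3.png

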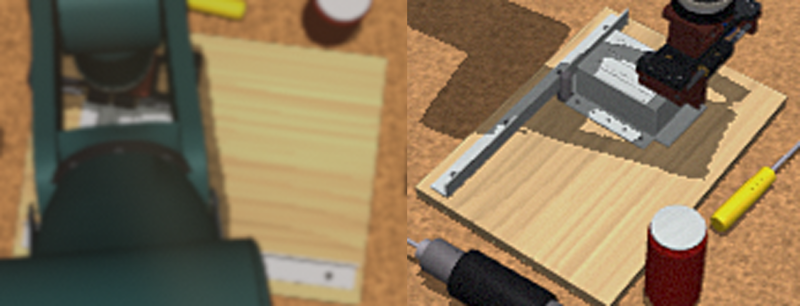

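The cover is near flush and the notch is still at the dowel. I finish the turn, then press centrally in small force-checked steps.

Run:
```python
from rig import r
from h import *
Z=.034; f0=np.array([.05,.54,-.4]); T=np.radians(-6.2); n=np.array([np.cos(T),np.sin(T)])
def F(): f=np.array(r.read_wrist_force())-f0; return f[:2]@n,f
for a in np.arange(-7.9,-5.9,.3):
    p,q=pose(np.radians(a),.144,.078,Z); r.move_straight(p,.01,q); fn,f=F()
    print(round(a,1),round(r.read_time(),2),fn.round(1),f.round(1))
    if fn>12: break
# back off, shift to middle of wall, press
th=np.radians(a); e=np.array(r.read_eef_pos())
p,q=pose(T,.160,.078,Z); r.move_straight(p,.08,q); fz=np.array(r.read_wrist_force()); print("free",fz.round(2)); f0=fz
p,q=pose(T,.160,.055,Z); r.move_straight(p,.08,q)
p,q=pose(T,.147,.055,Z); r.move_straight(p,.05,q); print(F())
for x in np.arange(.1465,.136,-.0004):
    p,q=pose(T,x,.055,Z); r.move_straight(p,.01,q); fn,f=F()
    if fn>3: print(round(x,4),round(r.read_time(),2),fn.round(1),f.round(1))
    if fn>25: break
r.pause(.3); print(F(),r.read_eef_pos())
```

```text
-7.9 17.94 5.5 [5.7 1.6 0.1]
-7.6 18.19 5.7 [ 5.9  1.4 -0.2]
-7.3 18.44 6.6 [6.6 0.2 1. ]
-7.0 18.69 6.2 [6.3 0.3 0.6]
-6.7 18.94 6.1 [6.3 0.8 1.2]
-6.4 19.19 5.8 [5.9 0.6 0.6]
-6.1 19.44 6.3 [6.4 0.3 1.5]
free [-0.55 -0.37 -0.21]
(np.float64(1.4786621671989275), array([ 1.52353763,  0.33300415, -0.5854964 ]))
0.1445 22.14 4.0 [ 3.9 -1.5 -0.6]
0.1441 22.39 5.6 [ 5.6  0.1 -0.9]
0.1437 22.64 6.1 [ 6.1  0.  -0.1]
0.1433 22.89 6.8 [ 6.8 -0.9 -0.2]
0.1429 23.14 8.4 [ 8.3 -1.5 -0.1]
0.1425 23.39 8.5 [ 8.4 -1.4 -0.2]
0.1421 23.64 7.9 [ 7.8 -1.7 -0.1]
0.1417 23.89 10.3 [10.2 -1.4 -0.2]
0.1413 24.14 9.3 [ 9.2 -2.   0.1]
0.1409 24.39 10.0 [ 9.8 -2.5 -0.4]
0.1405 24.64 10.6 [10.4 -2.3  0.1]
0.1401 24.89 10.6 [10.4 -2.   0.6]
0.1397 25.14 12.0 [11.8 -2.7  1. ]
0.1393 25.39 12.2 [12.  -2.6  0.7]
0.1389 25.64 12.4 [12.2 -2.3  1.7]
0.1385 25.89 15.0 [14.9 -2.5  0.7]
0.1381 26.14 13.5 [13.2 -3.3  0.5]
0.1377 26.39 14.5 [14.1 -4.   1.1]
0.1373 26.64 14.9 [14.7 -2.6  1.1]
0.1369 26.89 14.5 [14.3 -3.   1.6]
0.1365 27.14 15.7 [15.4 -3.7  1.6]
0.1361 27.39 17.2 [16.9 -3.9  2.3]
(np.float64(16.305697611689748), array([16.00092286, -3.68858425,  1.64906056])) [0.62440127 0.11784573 0.0369532 ]
```

The arm is compliant: commanded 0.136 against an actual 0.1449, so the cover is being held against the fence. I bring it to about 25 N, repeat further out to be sure of the angle, then release and look.

Run:
```python
from rig import r
from h import *
Z=.034; f0=np.array([-.55,-.37,-.21]); T=np.radians(-6.2); c,s=np.cos(T),np.sin(T)
def rep(t):
    f=np.array(r.read_wrist_force())-f0; e=np.array(r.read_eef_pos())[:2]-PIN
    print(t,round(r.read_time(),2),"Fn",round(f[0]*c+f[1]*s,1),"xy",(e@[c,s]).round(4),(e@[-s,c]).round(4)); return f[0]*c+f[1]*s
def press(y,x0,target):
    for x in np.arange(x0,.118,-.001):
        p,q=pose(T,x,y,Z); r.move_straight(p,.01,q)
        if rep(round(x,4))>target: break
    r.pause(.3); rep("hold")
press(.055,.135,26)
p,q=pose(T,.160,.055,Z); r.move_straight(p,.05,q)
p,q=pose(T,.160,.076,Z); r.move_straight(p,.08,q)
p,q=pose(T,.144,.076,Z); r.move_straight(p,.04,q); rep("touch")
press(.076,.142,20)
p,q=pose(T,.162,.076,Z); r.move_straight(p,.05,q)
p,q=pose(T,.162,.076,.20); r.move_straight(p,.15,q)
p,q=pose(T,.155,.06,.23); r.move_straight(p,.15,q)
d=r.get_image("wrist"); cv2.imwrite("pics/w4.png",d["color"][:,:,::-1]); np.savez("w4.npz",**d); print(r.read_time())
sc=r.get_image("scene"); np.savez("s4.npz",**sc)
```

```text
0.135 27.95 Fn 18.2 xy 0.1448 0.0554
0.134 28.2 Fn 19.2 xy 0.1447 0.0554
0.133 28.45 Fn 20.8 xy 0.1447 0.0555
0.132 28.7 Fn 21.9 xy 0.1446 0.0555
0.131 28.95 Fn 23.1 xy 0.1446 0.0555
0.13 29.2 Fn 25.0 xy 0.1445 0.0556
0.129 29.45 Fn 26.0 xy 0.1444 0.0556
hold 29.75 Fn 26.3 xy 0.1444 0.0556
touch 31.48 Fn 5.0 xy 0.1452 0.0759
0.142 31.82 Fn 8.9 xy 0.1451 0.0761
0.141 32.08 Fn 8.5 xy 0.145 0.0762
0.14 32.33 Fn 11.3 xy 0.145 0.0763
0.139 32.58 Fn 12.3 xy 0.1449 0.0763
0.138 32.83 Fn 13.3 xy 0.1449 0.0764
0.137 33.08 Fn 15.3 xy 0.1448 0.0765
0.136 33.33 Fn 16.6 xy 0.1448 0.0765
0.135 33.58 Fn 17.8 xy 0.1447 0.0766
0.134 33.83 Fn 19.2 xy 0.1446 0.0767
0.133 34.08 Fn 20.2 xy 0.1446 0.0768
hold 34.38 Fn 20.3 xy 0.1446 0.0768
36.8
```

View pics/w4.png

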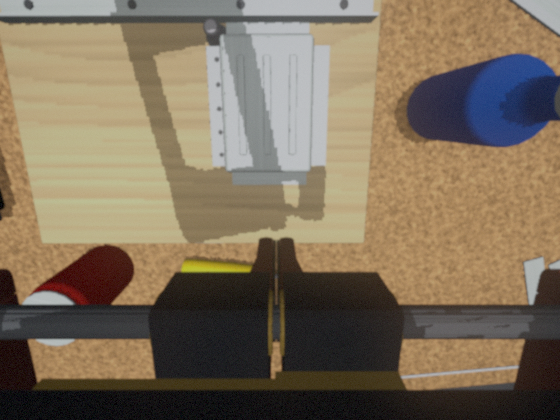

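Run:
```python
from h import *
d=np.load("w4.npz")["color"][:,:,::-1]; s=np.load("s4.npz")["color"][:,:,::-1]
a=cv2.resize(d[0:70,185:345],(800,350),interpolation=cv2.INTER_CUBIC)
b=cv2.resize(s[180:245,250:398],(570,250),interpolation=cv2.INTER_CUBIC)
o=np.zeros((600,800,3),np.uint8); o[:350]=a; o[350:,:570]=b; cv2.imwrite("pics/c4.png",o)
```

```text
(no output)
```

View pics/c4.png

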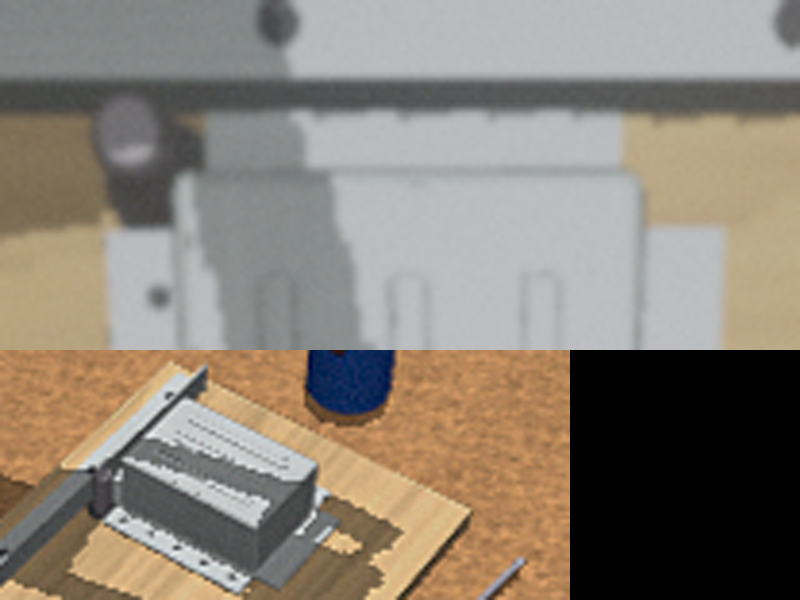

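Run:
```python
exec(open('meas.py').read().split("Pj=")[0].replace('d=r.get_image("top"); s=r.get_image("scene")',''))
d=dict(np.load("w4.npz"))
k=lambda u:(np.array(u)+.5)/5-.5+[185,0]
pin=ray(d,k([[127,131]]),.058)[0]; print("pin",pin, "foot proj crop", (proj(d,[[*pin[:2],.021]])-[185,0])*5)
T=np.radians(-6.2); M=R.from_euler('z',-T).as_matrix()
for n,u,z in [("flange pin-side",[205,140],.021),("flange far-side",[621,140],.021),("long flange corner",[106,229],.021),("other long fl corner",[724,229],.021),("box TL",[180,176],.073),("box TR",[638,176],.073)]:
    print(n,((M@(ray(d,k([u]),z)[0]-[*pin[:2],0]))*1000).round(1))
```

```text
pin [0.4726245  0.07860195 0.058     ] foot proj crop [[159.79229392 179.16434188]]
flange pin-side [-7.7  9.3 21. ]
flange far-side [-7.5 95.6 21. ]
long flange corner [  9.1 -12.2  21. ]
other long fl corner [  9.3 117.6  21. ]
box TL [11.1 11.8 73. ]
box TR [11.2 93.9 73. ]
```

Run:
```python
from rig import r
print(r.read_time(),r.read_wrist_force()); r.job_done()
```

```text
36.85 [-0.44554723 -0.26265933 -0.27683349]
the job is handed in; nothing more can be done
```

I turned the smallest cover about 76° counterclockwise around the dowel and pressed its short flange home against the fence. I then backed off, lifted clear and handed the job in at 36.9 s.

- **Turning:** I pushed with the closed fingers on the 86 mm wall near the far corner, at about 5–7 N.
- **Pressing:** I pressed at two points along that wall, in small steps, with about 26 N at the middle and then 20 N further out. The fingers stopped at the same depth at both points to within about 0.2 mm, so the cover sits square to the fence.
- **Last pictures:** They show the short flange flush and parallel along the fence, the drilled flange on the dowel side and the dowel in the notch. The gripper is clear of everything.
- **Small mismatch:** The last image put the cover about 1–2 mm from the dowel along the fence. The second press dragged the finger 0.9 mm that way, so part of this may be real. It is within the 2 mm camera calibration, so I left it, because another push could have opened the flange.
- **Bystanders:** I did not re-measure them afterwards. The arm stayed clear of them, and the later pictures showed no sign of disturbance.

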